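Zero the goldsmith's rolling mill and set its gap by a quarter turn

ROBOT

A 7-joint arm with a two-finger parallel gripper is mounted at the origin on the work surface. World frame = base frame: x ahead of the robot, y to its left, z up, the work surface at z = 0. Lengths are in m, angles in rad, forces in N, time in s.
With the tool pointing down it reaches from about 0.425 to 0.95 m from the base axis. Payload 4.7 kg.
Tool frame: the origin (TCP) lies between the finger pads; the fingertips stand r.finger_overhang ahead of it and the grasp point (between the pads) lies 8 mm behind it (r.finger_overhang is the distance from the TCP to the fingertips, in m); z points along the fingers, x is the direction in which the jaws open and shut, and the axes are right-handed (so a half turn about z gives the same grasp; the last joint's range is limited). The gripper opens to 85 mm and grips with 20 to 120 N. Pads are 22 mm wide; open, the fingers measure 114 mm over their backs; the gripper's body (76 mm by 85 mm) begins 54 mm behind the grasp point. The pads swing forward as they close: fully open they stand 13 mm farther back than shut.
Start: joints at [1.278, 0.469, -0.049, 1.532, 0.024, 1.141, -0.082], TCP at [0.176, -0.652, 0.216] pointing down, gripper open.
Joint ranges: [-2.59, 2.59], [-0.33, 1.99], [-1.39, 1.29], [0.1, 2.45], [-1.04, 4.18], [0.21, 1.99], [-2.66, 2.66]. Speed limits (rad/s): [2.57, 2.57, 3.14, 3.14, 3.14, 3.14, 3.14].

INTERFACE

Orientations are given as a 3x3 rotation matrix whose columns are the frame's x, y, z axes.
In Python, from workcell import status, snapshot, camera_params, r gives the robot as it stands.
- The arm moves only by the tool servo_tool, never from a script. Its argument "deltas" is a list of rows, each a list of 7 numbers: the turn, a rotation vector about the tool's x, y, z in degrees, then the shift along the tool's x, y, z in m, then the gripper's target within -1 to 1 (fully open at 1, half-way at 0, shut at -1). A call has 1 to 20 rows; each row shifts and turns the commanded pose from where the row before left it, along the tool's axes as they then stand; what a row does not reach is not made up. A row lasts 1/10 s, in which the tool goes at most 50 mm and 8.59 degrees, less where a joint would pass 70% of its speed; a pose out of reach is approached as far as the arm can. A call is refused whole if a number of a shift passes 0.05 or a number of a turn 8.59, either way. A call with a gripper value outside its range is refused whole. The fingers move at their own pace and stop on an object; "grip_force" is the grip in N (left out, the last holds). Time passes only in rows, so rows that do not move let the fingers close. It gives the time, the measured TCP pose, the force and the opening at its end, in the units of the state.
- status.observe(): the state, without advancing time (a new reading comes with each control period).
- snapshot(name): name is "scene" or "top"; returns the picture (384x512x3 uint8, red, green, blue); there is no depth.
- camera_params(name): a dict with "fov_y" (degrees; the focal length in pixels is half the picture's height over the tangent of half this angle, whatever the lens; pixels are square), "cx", "cy" (the principal point, pixels), "R" (3x3) and "t" (3): a world point X has camera coordinates R X + t. Camera axes: x right, y down, z forward; pixel columns grow to the right and rows downward; lengths in m; the calibration is good to about 2 mm. A picture is of the moment at which its call begins. camera_params takes no time and is no camera call.
- r.hand_in(): hands the job in, once; it reports no verdict.
The state is a dict: "t": time; "qpos": joint angles; "joint_vel": joint speeds; "tau": joint torques, N m; "eef_pos": TCP position; "eef_rot": TCP orientation; "contact_force": force on the tool from outside, world axes, zero at the start; "moment": the same for the moment, N m; "grip_width": opening from 0.0 (shut) to 1.0 (fully open).
Only numpy, scipy, OpenCV 4.12 (cv2) and the standard library are available. Lean on these libraries where they do the work, as an engineer would, in place of code of your own. Each camera call takes 0.05 s, during which the arm holds its last target.

TASK

Set the gap of the bench rolling mill: screw the knurled cap on top down (clockwise) until it bottoms out with the rolls touching, then back it off a quarter turn. Finish with the gripper still holding the cap steady at that setting, so that I can nip up the lock screw; leave the hammer, jar, bur stand and dapping block around the mill where they are.

Things in the scene. Friction and masses are not known exactly. Their poses are not given: they have to be found in the camera images.
- mill: Dark green bench rolling mill on a beech plinth 190 x 230 x 28 mm, fixed. Origin on the bench under the plinth's middle, z up; the cap's vertical axis goes through it. Feed side (small aluminium table) to its -x, gear case and crank on its +y; the crank reaches 190 mm out to +y, below 160 mm. The top yoke (74 x 132 mm) ends 194 mm above the bench, its bolt heads at 200 mm.
- dial_zero (a point): Outer end of the red mark on the fixed round aluminium dial plate (84 mm across, top 199 mm above the bench, centred on the cap's axis): 40 mm from the axis towards the mill's -x. The plate has 24 marks, long ones every quarter turn.
- cap_grip (a point): On the axis of the knurled steel cap, 20 mm above its underside. The cap is a cylinder 46 mm across, 34 mm tall, gripped by its rim from above; bottomed, its underside is 211 mm and its top 245 mm above the bench (dial plate 12 mm below it); it rises 2 mm per turn. z up; x and y turn with the cap; its red index line (top, centre to rim, and down the side) points along -x.
- cap (a joint): Turn of the cap on its right-hand thread, rad. 0 = bottomed (rolls touch, hard stop, red line over the dial's red mark); grows counter-clockwise seen from above as it is backed off (1.57 = a quarter turn, line towards the mill's -y). Starts between 2.2 and 5.0; upper stop 6.0. Steady drag of about 0.1 N m; stays where it is left.
- block_mid (a point): Middle of the steel dapping block, a 45 mm cube, loose on the bench. A bystander.
- jar_mid (a point): Middle of the small white jar with black lid, 48 mm across and 62 mm tall, loose. A bystander.
- stand_mid (a point): Middle of the round wooden bur stand, 68 mm across and 28 mm tall with burs standing up to 60 mm, loose. A bystander.
- hammer_mid (a point): Middle of the hammer, 220 mm long, lying on the bench, loose. A bystander.

How it is judged:
By the outcome, as a careful person would: the job done as asked, in the order asked, and still so for the second after the job is handed in, while the arm keeps its last pose, push and grip.
It also fails if it takes over 61 s, if anything falls off the work surface, if the arm or the gripper's body presses on something with over 40 N, if the wrist force passes 120 N, or if a joint passes its speed limit or range.

## Working session

There is one attempt and no reset: what is moved stays moved. The work goes in short steps, Python scripts to look and compute and a tool call to move; the robot and the scene stay as the last step left them, time stands still between calls to the robot, and variables do not carry over. Pictures are saved under pics/ and viewed, and the job is handed in when it is done.

Besides the shell and the picture viewer there is one more tool, called as name(argument=value, ...), one argument or row to a line, values as JSON. servo_tool: Moves the arm, as the interface text tells. Its arguments: {"type":"object","properties":{"deltas":{"type":"array"},"grip_force":{"type":"number"}},"required":["deltas"]}

```bash
mkdir -p pics; ls; python3 - <<'E'
from workcell import status, snapshot, camera_params, r
import cv2, numpy as np
np.set_printoptions(precision=4,suppress=True)
for n in ("scene","top"):
    im=snapshot(n); cv2.imwrite(f"pics/{n}0.png",cv2.cvtColor(im,cv2.COLOR_RGB2BGR))
    print(n,camera_params(n))
print(status.observe()); print(r.finger_overhang)
E
```

```text
pics
scene {'fov_y': 51.692477014806855, 'cx': 256.3508001425506, 'cy': 187.597401111325, 'R': array([[ 0.8275,  0.5614,  0.0017],
       [ 0.3617, -0.5309, -0.7663],
       [-0.4293,  0.6348, -0.6424]]), 't': array([-0.5483, -0.0338,  1.3598])}
top {'fov_y': 55.4169290921951, 'cx': 252.61056216561175, 'cy': 193.08126382449373, 'R': array([[ 0.0108, -0.9999, -0.0069],
       [-0.9813, -0.0092, -0.1924],
       [ 0.1924,  0.0089, -0.9813]]), 't': array([0.0893, 0.6076, 1.0063])}
{'t': 0.1, 'qpos': array([ 1.2781,  0.4694, -0.0486,  1.5336,  0.0241,  1.141 , -0.0823]), 'joint_vel': array([-0.0002, -0.0023, -0.    , -0.0034, -0.0006, -0.0009, -0.0009]), 'tau': array([  0.0004, -51.1515,  -0.0474, -23.8389,   0.0107,   0.0044,
         0.    ]), 'eef_pos': array([ 0.1758, -0.6511,  0.2148]), 'eef_rot': array([[ 0.2607, -0.9654, -0.0006],
       [-0.9654, -0.2607,  0.0017],
       [-0.0018,  0.0001, -1.    ]]), 'contact_force': array([0.3261, 0.2575, 1.1808]), 'moment': array([0.0455, 0.0505, 0.0293]), 'grip_width': 0.9982244964064149}
0.011
```

View pics/scene0.png

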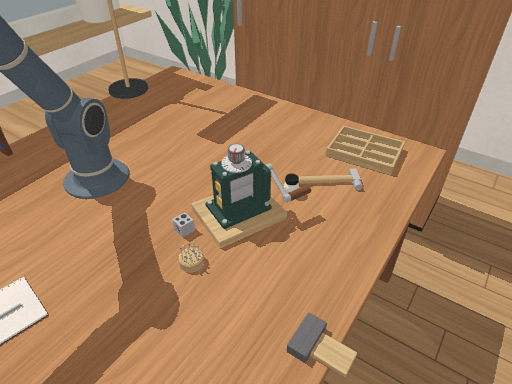

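View pics/top0.png

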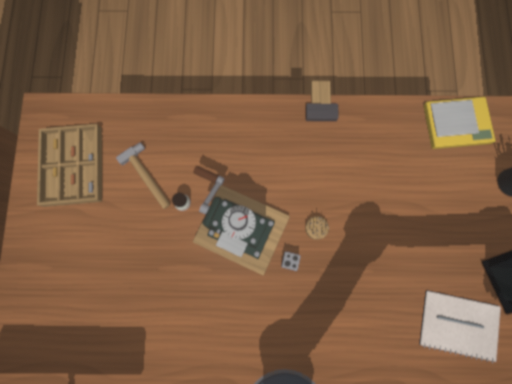

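```bash
python3 - <<'E'
import cv2
a=cv2.imread("pics/top0.png")[170:280,180:340]; cv2.imwrite("pics/top0z.png",cv2.resize(a,None,fx=5,fy=5,interpolation=cv2.INTER_CUBIC))
a=cv2.imread("pics/scene0.png")[135:255,180:320]; cv2.imwrite("pics/scene0z.png",cv2.resize(a,None,fx=5,fy=5,interpolation=cv2.INTER_CUBIC))
E
```

```text
(no output)
```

View pics/top0z.png

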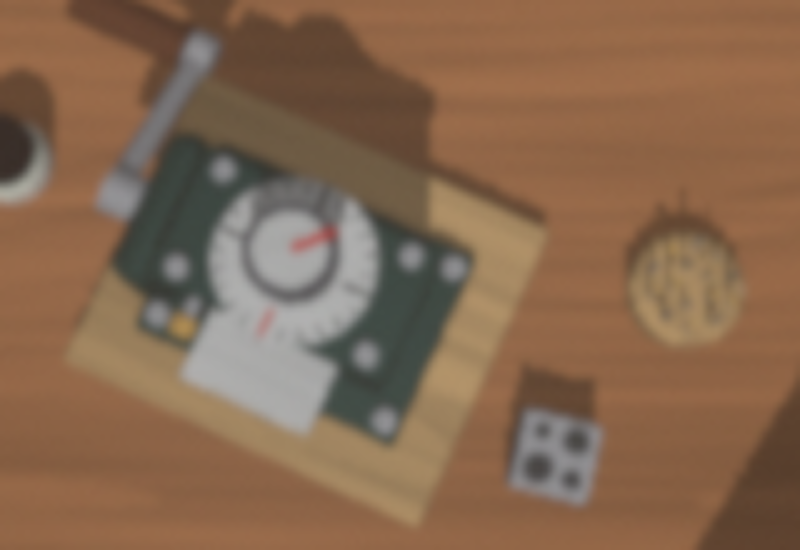

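View pics/scene0z.png

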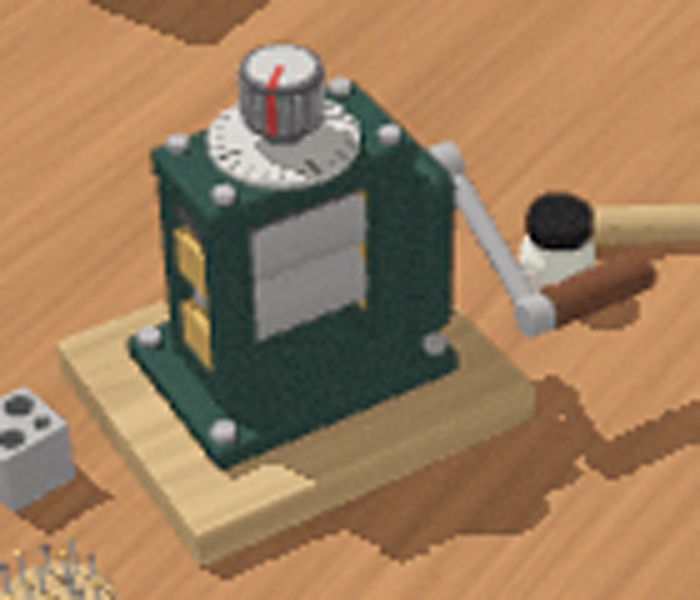

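```bash
cat > h.py <<'E'
import cv2, numpy as np
from workcell import status, snapshot, camera_params, r
np.set_printoptions(precision=4,suppress=True)
def ray(n,uv,z):
    p=camera_params(n); f=192/np.tan(np.radians(p['fov_y']/2))
    R=np.array(p['R']);t=np.array(p['t']);c=-R.T@t
    d=R.T@np.array([(uv[0]-p['cx'])/f,(uv[1]-p['cy'])/f,1]); return c+d*(z-c[2])/d[2]
def proj(n,X):
    p=camera_params(n); f=192/np.tan(np.radians(p['fov_y']/2))
    q=np.array(p['R'])@X+p['t']; return np.array([p['cx']+f*q[0]/q[2],p['cy']+f*q[1]/q[2]])
def redmask(im):
    a=im.astype(int); return (a[...,0]-np.maximum(a[...,1],a[...,2])>60)&(abs(a[...,1]-a[...,2])<40)
E
python3 - <<'E'
from h import *
for n,(x0,y0,x1,y1) in (("top",(215,195,265,245)),("scene",(218,140,258,180))):
    im=cv2.cvtColor(cv2.imread(f"pics/{n}0.png"),cv2.COLOR_BGR2RGB)
    m=np.zeros(im.shape[:2],np.uint8); m[y0:y1,x0:x1]=redmask(im)[y0:y1,x0:x1]
    k,l,s,c=cv2.connectedComponentsWithStats(m)
    for i in range(1,k): 
        if s[i,4]>2: print(n,s[i],c[i])
    ys,xs=np.where(m); print(sorted(zip(xs,ys)))
    g=im[y0:y1,x0:x1].min(2)
    if n=="top":
        for y in range(205,240): print(y,*["%3d"%v for v in im[y,222:258].min(1)])
E
```

```text
top [243 216   3   2   3] [244.     216.6667]
[(np.int64(243), np.int64(217)), (np.int64(244), np.int64(217)), (np.int64(245), np.int64(216))]
205  91 112 122 117 101  79  64  61  61  60  59  60  64  69  73  75  78  82  83  82  80  78  74  71  70  69  69  69  69  69  69  69  69  68  69  69
206  76  90  97  91  79  68  63  65  69  71  72  76  83  89  89  89  92  96  95  92  92  90  84  76  74  72  71  70  69  69  69  69  69  69  69  69
207  64  70  72  71  66  65  71  81  91  91  90  90  97 101 101  98 101 105 101  98  99 100  91  84  84  82  77  73  70  70  69  68  69  69  70  69
208  62  62  63  63  65  77  95 111 115 110 103  98 101 106 107 104 106 108 105 102 104 101  91  89  95  95  89  84  77  72  69  68  68  69  70  69
209  61  61  61  66  79 102 126 135 128 115 107 102 103 106 107 106 106 106 106 106 106  99  89  94 102 102 103 105  99  83  71  68  69  69  69  69
210  61  61  64  75 100 129 148 148 129 112 106 103 102 102 104 103 102 102 103 103 102  94  89  99 106 105 113 130 127 106  81  68  66  67  68  69
211  61  62  71  94 120 143 158 154 129 109 102 101 102 106 110 112 1
[... 4355 characters left out ...]
.int64(233), np.int64(154)), (np.int64(233), np.int64(155)), (np.int64(233), np.int64(156)), (np.int64(233), np.int64(157)), (np.int64(233), np.int64(158)), (np.int64(233), np.int64(159)), (np.int64(234), np.int64(150)), (np.int64(234), np.int64(151)), (np.int64(234), np.int64(152)), (np.int64(234), np.int64(154)), (np.int64(234), np.int64(155)), (np.int64(234), np.int64(156)), (np.int64(234), np.int64(157)), (np.int64(234), np.int64(158)), (np.int64(234), np.int64(159)), (np.int64(234), np.int64(160)), (np.int64(234), np.int64(161)), (np.int64(235), np.int64(148)), (np.int64(235), np.int64(149)), (np.int64(235), np.int64(150)), (np.int64(235), np.int64(151)), (np.int64(236), np.int64(148))]
```

```bash
cat >> h.py <<'E'
def line(n,im,cen,z,rad,lo=25):
    "weighted principal axis of redness around cen within rad px"
    a=im.astype(float); w=a[...,0]-np.maximum(a[...,1],a[...,2])
    return w
E
python3 - <<'E'
from h import *
im=cv2.cvtColor(cv2.imread("pics/top0.png"),cv2.COLOR_BGR2RGB)
mx=im.max(2).astype(np.uint8)
m=np.zeros_like(mx); m[205:232,225:252]=(mx[205:232,225:252]>138)
k,l,s,c=cv2.connectedComponentsWithStats(m,connectivity=4); i=l[220,236]; print(s[i],c[i])
ct=cv2.findContours((l==i).astype(np.uint8),cv2.RETR_EXTERNAL,cv2.CHAIN_APPROX_NONE)[0][0]
e=cv2.fitEllipse(ct); print(e)
C=ray("top",e[0],0.246); print("cap axis",C)
print("radius",np.linalg.norm(ray("top",(e[0][0]+e[1][0]/2,e[0][1]),.246)-C))
w=im[...,0].astype(int)-im[...,1:].max(2)
for y in range(212,224): print(y,w[y,232:252])
print()
for y in range(228,242): print(y,w[y,226:242])
E
```

```text
[225 210  27  22 404] [237.9035 221.5545]
((237.91836547851562, 221.2683868408203), (21.887250900268555, 27.69097900390625), 91.25086212158203)
cap axis [0.502  0.1277 0.246 ]
radius 0.025824192577120368
212 [2 1 1 0 1 0 1 1 0 1 1 2 3 2 2 1 1 1 1 1]
213 [1 1 1 0 1 0 1 0 0 0 0 2 3 3 3 2 1 0 0 0]
214 [ 1  0  0  0  0  0  1  0  0  1  2  4  9 14 13  8  2  1  0  0]
215 [-1  0 -1  0  0  0  0  1  1  2  7 15 28 40 38 22  7  1  1  0]
216 [ 0  0 -1 -1  0  1  2  6  8 14 26 39 55 64 57 31  9  2  0  0]
217 [ 1  0 -1  0  0  2 11 22 30 40 53 61 63 59 47 24  7  2  0  0]
218 [ 0  0  0  0  0  8 27 47 56 58 56 47 38 30 22 11  4  0  0  0]
219 [ 0  0  0  0  1 12 34 51 51 41 31 20 12  9  5  4  1  1  0  0]
220 [ 0  1  0  0  1  8 21 28 24 15 10  4  2  2  1  1  0  0  0  1]
221 [ 0  0  0  0  0  2  6  8  6  4  1  0  1  0  1  1  0  0  0 -1]
222 [ 0  0  0  0  0  0  2  2  1  0  0  0  0  0  0  0  0 -1  0  0]
223 [ 0  0  0 -1 -1 -1  0  0  0  0 -1  0  0  0  1  1  1  0  0 -1]

228 [0 0 0 0 0 0 1 0 1 1 1 1 1 0 1 1]
229 [0 0 0 0 0 0 1 0 1 1 1 1 1 1 1 0]
230 [0 0 0 0 0 1 1 4 5 3 1 1 1 0 0 0]
231 [ 0  0  0 -1  0  1  5 12 13  7  1  1  0  0  0  0]
232 [ 0  0  0  1  0  3 11 25 23  9  2  0  0  0  0 -1]
233 [ 0  0  0  0  1  6 20 33 23  7  1  0  0  0  0  1]
234 [ 0  0 -1  0  2 12 29 32 16  4  0  0  0  0  1  0]
235 [ 0  0  0  1  5 18 32 25  9  2  0  0  0  0  1  0]
236 [ 0  1  0  1  5 19 26 15  4  0  0  1  0  0  0  0]
237 [ 0  0  0  1  4 12 14  7  1  1  0  0  0  0  0  0]
238 [ 0  0  0  1  2  4  4  2  1  0  0  0 -1 -1 -2 -1]
239 [ 1  0  1  1  1  1  1  0  1  0  0  0 -1 -2 -3 -3]
240 [ 1  0  1  0  0  1  1  0  0  0  0 -1 -1  0 -1 -2]
241 [0 0 0 0 1 0 0 0 0 0 0 0 1 0 0 0]
```

```bash
python3 - <<'E'
from h import *
A=ray("top",(237.5,219.6),.246); B=ray("scene",(236.4,148.3),.246); print(A,B)
# line start/end in top from redness
im=cv2.cvtColor(cv2.imread("pics/top0.png"),cv2.COLOR_BGR2RGB); w=(im[...,0].astype(int)-im[...,1:].max(2)).clip(8)-8
def cen(y0,y1,x0,x1,z):
    W=w[y0:y1,x0:x1]; ys,xs=np.mgrid[y0:y1,x0:x1]; c=np.array([(W*xs).sum(),(W*ys).sum()])/W.sum()
    return c,ray("top",c,z)
# dial mark, mid
c,P=cen(229,240,226,242,.199); print("dial mid",c,P)
W=w[212:223,232:252]; c,Q=cen(212,223,232,252,.246); print("idx mid",c,Q)
for C in (A,B):
    d=P-C; q=Q-C; a=np.arctan2(d[1],d[0]); b=np.arctan2(q[1],q[0]); print("dial az",a,np.hypot(*d[:2]),"idx az",b,np.hypot(*q[:2]),"turn",(b-a)%(2*np.pi))
# plinth edges/ plate slope: dial ellipse
m=np.zeros(im.shape[:2],np.uint8)
for z,rr,n in((.199,.042,72),(.246,.023,72)):
    for C in (A,):
        for t in np.linspace(0,2*np.pi,n): 
            u=proj("top",np.array([C[0]+rr*np.cos(t),C[1]+rr*np.sin(t),z])); m[int(round(u[1])),int(round(u[0]))]=1
o=im.copy(); o=cv2.resize(o[190:260,200:280],None,fx=8,fy=8,interpolation=cv2.INTER_CUBIC)
for y,x in zip(*np.where(m)): cv2.circle(o,(int((x-200+.5)*8),int((y-190+.5)*8)),2,(0,0,255),-1)
cv2.imwrite("pics/ov.png",o[...,::-1])
E
```

```text
[0.5059 0.1287 0.246 ] [0.5106 0.1278 0.246 ]
dial mid [232.619  234.0119] [0.4757 0.1425 0.199 ]
idx mid [242.6445 217.3166] [0.5115 0.1167 0.246 ]
dial az 2.71475398135951 0.03318827535243752 idx az -1.140028697515365 0.013277505908788937 turn 2.428402628304711
dial az 2.743215158984675 0.037887783736317106 idx az -1.4958470283496137 0.011138042663253788 turn 2.044123119845297
```

View pics/ov.png

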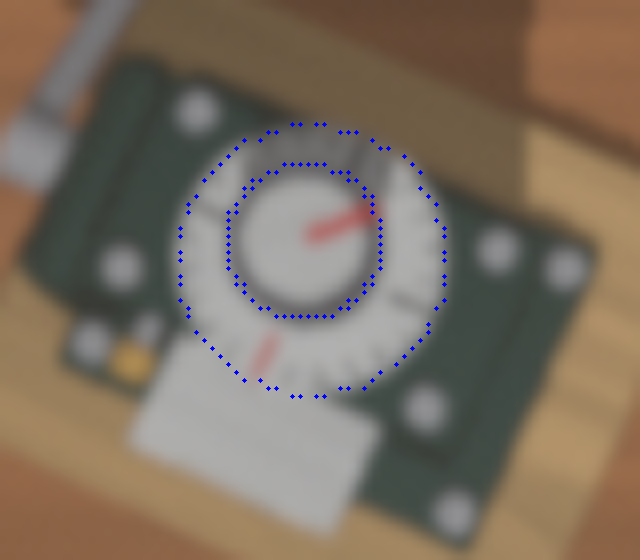

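servo_tool(
  deltas=[
    [0,0,-4,0,0,-0.01,1],
    [0,0,-8,0,0,-0.014,1],
    [0,0,-8,0,0,-0.014,1],
    [0,0,-8,0,0,-0.014,1],
    [0,0,-8,0,0,-0.014,1],
    [0,0,-8,0,0,-0.014,1],
    [0,0,-8,0,0,-0.014,1],
    [0,0,-8,0,0,-0.014,1],
    [0,0,-8,0,0,-0.01,1],
    [0,0,-7,0,0,0,1],
    [0,0,0,0,0,0,1],
  ],
)

```text
t: 1.2
eef_pos: [0.1759, -0.6516, 0.3336]
eef_rot: [[1.0, 0.002, 0.0], [0.002, -1.0, 0.0], [0.0, -0.0, -1.0]]
contact_force: [0.1, 0.5, 0.3]
grip_width: 1.0
```

servo_tool(
  deltas=[
    [0,0,0,0.02,-0.01,0,1],
    [0,0,0,0.04,-0.02,0,1],
    [0,0,0,0.04,-0.02,0,1],
    [0,0,0,0.04,-0.02,0,1],
    [0,0,0,0.04,-0.02,0,1],
    [0,0,0,0.03,-0.04,0,1],
    [0,0,0,0.03,-0.04,0,1],
    [0,0,0,0.03,-0.04,0,1],
    [0,0,0,0.03,-0.04,0,1],
    [0,0,0,0.03,-0.04,0,1],
    [0,0,0,0,-0.04,0,1],
    [0,0,0,0,-0.04,0,1],
    [0,0,0,0,-0.04,0,1],
    [0,0,0,0,-0.04,0,1],
    [0,0,0,0,-0.04,0,1],
    [0,0,0,0,-0.04,0,1],
    [0,0,0,0,-0.04,0,1],
    [0,0,0,0,-0.03,0,1],
    [0,0,0,0,-0.02,0,1],
    [0,0,0,0,0,0,1],
  ],
)

```text
t: 3.2
eef_pos: [0.5043, -0.0273, 0.3337]
eef_rot: [[1.0, 0.006, -0.0], [0.006, -1.0, 0.001], [-0.0, -0.001, -1.0]]
contact_force: [0.7, -0.0, -0.0]
grip_width: 0.999
```

```bash
python3 -c "
from h import *
s=status.observe(); print(s['t'],s['qpos'],s['eef_pos'],s['moment'])"
```

```text
3.2 [ 0.5575  0.1527 -0.6592  1.7305  0.0962  1.2915 -0.1168] [ 0.5043 -0.0273  0.3337] [ 0.0282 -0.0425 -0.0508]
```

servo_tool(
  deltas=[
    [0,0,0,0.002,-0.036,0,1],
    [0,0,0,0,-0.04,0,1],
    [0,0,0,0,-0.04,0,1],
    [0,0,0,0,-0.03,0,1],
    [0,0,0,0,-0.01,0,1],
    [0,0,-8,0,0,0,1],
    [0,0,-8,0,0,0,1],
    [0,0,-8,0,0,0,1],
    [0,0,-8,0,0,0,1],
    [0,0,-8,0,0,0,1],
    [0,0,-8,0,0,0,1],
    [0,0,-8,0,0,0,1],
    [0,0,-8,0,0,0,1],
    [0,0,-8,0,0,0,1],
    [0,0,0,0,0,0,1],
    [0,0,0,0,0,0,1],
  ],
)

```text
t: 4.8
eef_pos: [0.5069, 0.1233, 0.3334]
eef_rot: [[0.313, 0.95, -0.001], [0.95, -0.313, -0.001], [-0.001, -0.0, -1.0]]
contact_force: [0.0, -0.8, 0.4]
grip_width: 0.999
```

```bash
python3 -c "
from h import *
s=status.observe(); print(s['t'],s['qpos'],s['eef_pos'],s['moment'])
im=snapshot('scene'); cv2.imwrite('pics/s1.png',cv2.resize(im[90:230,160:340],None,fx=4,fy=4,interpolation=cv2.INTER_CUBIC)[...,::-1])
"
```

```text
4.8 [ 0.478   0.2445 -0.9548  1.6872  0.2059  1.3173  0.7376] [0.5069 0.1233 0.3334] [ 0.0399 -0.0034 -0.0005]
```

View pics/s1.png

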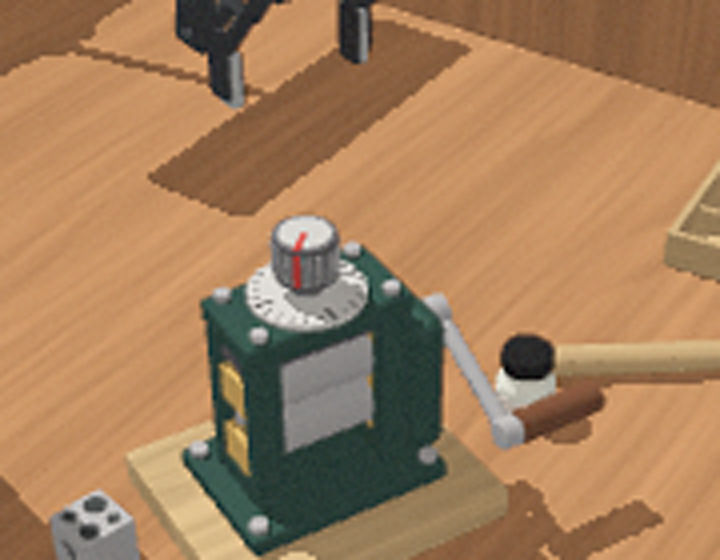

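servo_tool(
  deltas=[
    [0,0,0,0.005,-0.002,0,1],
    [0,0,0,0,0,0.02,1],
    [0,0,0,0,0,0.03,1],
    [0,0,0,0,0,0.02,1],
    [0,0,0,0,0,0.01,1],
    [0,0,0,0,0,0.01,1],
    [0,0,0,0,0,0.005,1],
    [0,0,0,0,0,0,1],
    [0,0,0,0,0,0,1],
  ],
)

```text
t: 5.75
eef_pos: [0.5066, 0.1307, 0.2395]
eef_rot: [[0.307, 0.952, 0.001], [0.952, -0.307, 0.0], [0.001, 0.001, -1.0]]
contact_force: [-0.7, -0.5, -0.1]
grip_width: 1.0
```

```bash
python3 -c "
from h import *
s=status.observe(); print(s['t'],s['qpos'],s['eef_pos'],s['moment'])
for n,(y0,y1,x0,x1) in dict(scene=(110,210,180,300),top=(170,270,180,300)).items():
  im=snapshot(n); cv2.imwrite('pics/%s2.png'%n,cv2.resize(im[y0:y1,x0:x1],None,fx=5,fy=5,interpolation=cv2.INTER_CUBIC)[...,::-1])
"
```

```text
5.75 [ 0.4219  0.327  -0.9299  1.8241  0.2887  1.1326  0.6518] [0.5066 0.1307 0.2395] [ 0.0065 -0.0135 -0.0532]
```

View pics/scene2.png

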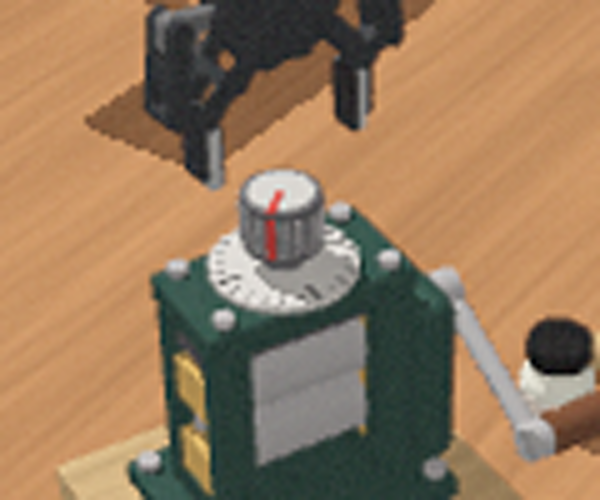

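View pics/top2.png

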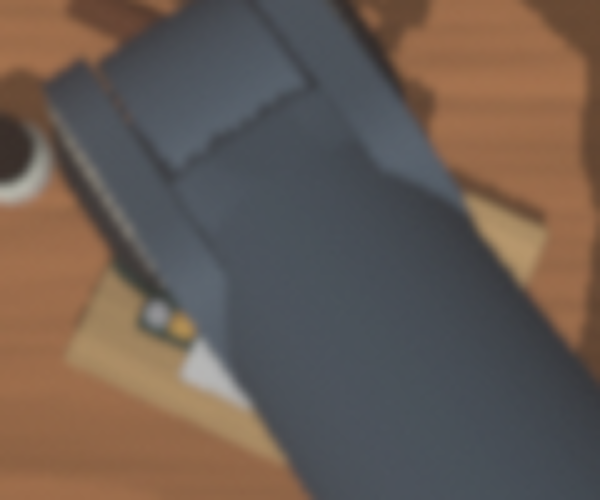

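```bash
python3 -c "
from h import *
def z(u): return ((u-[180,110])+.5)*5
for X in ([.5066,.1307,.2415],[.5066,.1307,.28],[.506,.1287,.246],[.53,.1307,.2415]): print(X,z(proj('scene',np.array(X))))
X=np.array([.5066,.1307,.2415]);d=np.array([.307,.952,0])*.0425
print(z(proj('scene',X+d)),z(proj('scene',X-d)))
R=np.array(camera_params('scene')['R']);t=np.array(camera_params('scene')['t']);print(-R.T@t)
R=np.array(camera_params('top')['R']);t=np.array(camera_params('top')['t']);print(-R.T@t)
"
```

```text
[0.5066, 0.1307, 0.2415] [281.932  195.9943]
[0.5066, 0.1307, 0.28] [279.6319 135.4617]
[0.506, 0.1287, 0.246] [278.5615 190.443 ]
[0.53, 0.1307, 0.2415] [317.1631 209.9751]
[344.735  169.1066] [216.7271 223.9103]
[ 1.0498 -0.5733  0.8486]
[0.4017 0.086  1.105 ]
```

```bash
python3 -c "
from h import *
X=np.array([.5069,.1233,.3354]);d=np.array([.313,.95,0])*.0425
print(proj('scene',X+d),proj('scene',X-d))
s=status.observe();print(s['t'],s['eef_pos'])
# triangulate in vertical plane: what height on TCP axis matches mid pixel
for uv,z0 in (((234,110.2),.3334),((236.5,140.9),.2395)):
  for z in (z0,z0+.01,z0+.02,z0+.03,z0+.04): print(z,ray('scene',uv,z))
im=snapshot('scene'); cv2.imwrite('pics/s3.png',cv2.resize(im[110:170,200:270],None,fx=9,fy=9,interpolation=cv2.INTER_NEAREST)[...,::-1])
"
```

```text
[246.5559 114.2858] [219.06   124.6997]
5.85 [0.5066 0.1306 0.2396]
0.3334 [0.4784 0.1655 0.3334]
0.3434 [0.4895 0.1511 0.3434]
0.3534 [0.5006 0.1368 0.3534]
0.36339999999999995 [0.5116 0.1224 0.3634]
0.37339999999999995 [0.5227 0.1081 0.3734]
0.2395 [0.4835 0.1648 0.2395]
0.2495 [0.4928 0.1527 0.2495]
0.2595 [0.5021 0.1406 0.2595]
0.26949999999999996 [0.5114 0.1284 0.2695]
0.27949999999999997 [0.5207 0.1163 0.2795]
```

View pics/s3.png

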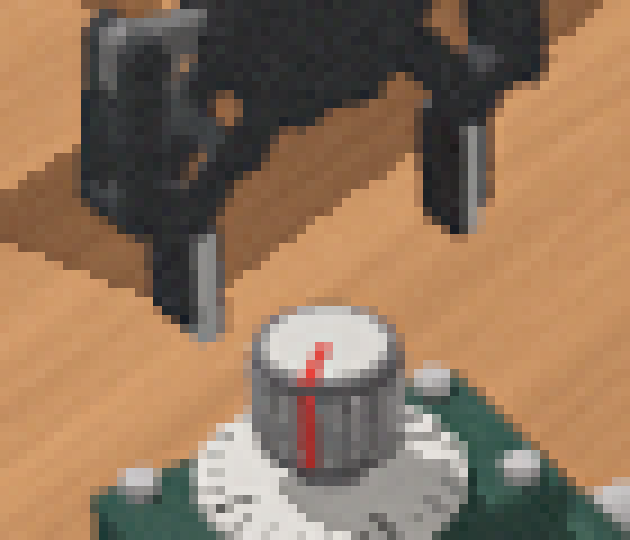

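```bash
python3 -c "
from h import *
print(proj('top',np.array([.1758,-.6511,.2148])),proj('top',np.array([.1758,-.6511,.3])),proj('scene',np.array([.1758,-.6511,.2148])))
im=snapshot('scene');cv2.imwrite('pics/s4.png',cv2.resize(im[20:170,130:330],None,fx=4,fy=4,interpolation=cv2.INTER_CUBIC)[...,::-1])
im=snapshot('top');cv2.imwrite('pics/t4.png',im[...,::-1])
"
```

```text
[581.4348 370.5497] [618.2969 382.5015] [-158.8792  301.6104]
```

View pics/s4.png

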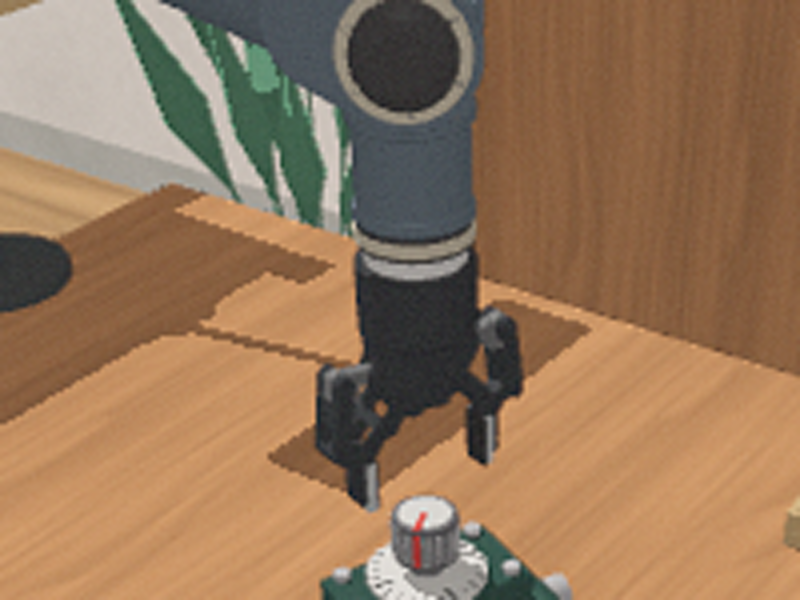

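View pics/t4.png

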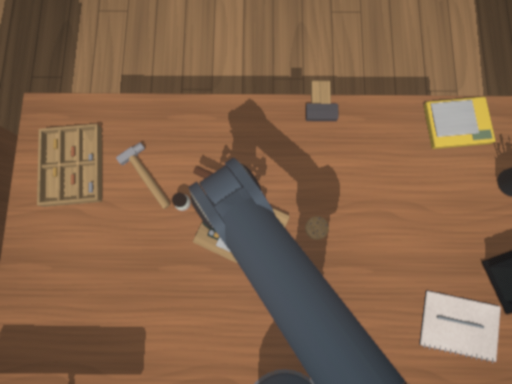

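```bash
python3 -c "
from h import *
for z in (.45,.5,.55,.6,.65): print(z,ray('scene',(231,35),z),ray('top',(222,185),z))
X=np.array([.5066,.1306,0])
for z in (.3015,.34,.38,.42,.46,.5,.55,.6): X[2]=z; print(z,proj('scene',X),proj('top',X))
"
```

```text
0.45 [0.3368 0.348  0.45  ] [0.5447 0.1482 0.45  ]
0.5 [0.4263 0.2325 0.5   ] [0.5338 0.1435 0.5   ]
0.55 [0.5157 0.1169 0.55  ] [0.5228 0.1387 0.55  ]
0.6 [0.6051 0.0013 0.6   ] [0.5119 0.134  0.6   ]
0.65 [ 0.6946 -0.1142  0.65  ] [0.501  0.1292 0.65  ]
0.3015 [235.137  129.5958] [235.4722 216.2509]
0.34 [234.6409 116.5556] [234.506  213.8741]
0.38 [234.099 102.311] [233.3965 211.1447]
0.42 [233.528   87.3001] [232.1613 208.1061]
0.46 [232.9254  71.4593] [230.7778 204.7025]
0.5 [232.2885  54.7179] [229.2174 200.8639]
0.55 [231.4396  32.4033] [226.9621 195.3158]
0.6 [230.5258   8.3815] [224.278  188.7129]
```

servo_tool(
  deltas=[
    [0,0,0,0,0,0,0.4],
    [0,0,0,0,0,0,0.4],
    [0,0,0,0,0,0,0.4],
    [0,0,0,0,0,0,0.4],
    [0,0,0,0,0,0,0.4],
  ],
  grip_force=40,
)

```text
t: 6.5
eef_pos: [0.5061, 0.1304, 0.2388]
eef_rot: [[0.307, 0.952, 0.0], [0.952, -0.307, -0.0], [-0.0, 0.0, -1.0]]
contact_force: [0.3, -0.7, 0.1]
grip_width: 0.702
```

```bash
python3 -c "
from h import *
s=status.observe(); print(s['t'],s['eef_pos'],s['contact_force'],s['moment'])
im=snapshot('scene'); cv2.imwrite('pics/s5.png',cv2.resize(im[110:170,200:270],None,fx=9,fy=9,interpolation=cv2.INTER_NEAREST)[...,::-1])
"
```

```text
6.5 [0.5061 0.1304 0.2388] [ 0.2764 -0.7378  0.1082] [ 0.0088  0.0081 -0.059 ]
```

View pics/s5.png

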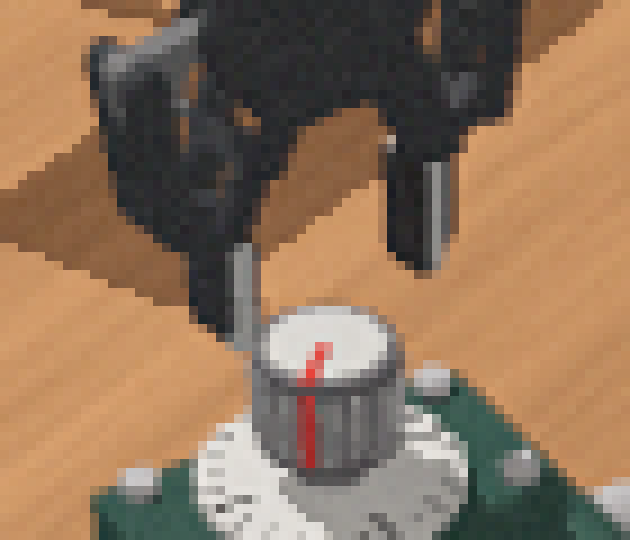

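servo_tool(
  deltas=[
    [0,0,0,0,0,0.005,0.7],
    [0,0,0,0,0,0.005,0.7],
    [0,0,0,0,0,0.005,0.7],
    [0,0,0,0,0,0.003,0.7],
    [0,0,0,0,0,0,0.7],
  ],
)

```text
t: 7.05
eef_pos: [0.5057, 0.1302, 0.2201]
eef_rot: [[0.307, 0.952, -0.001], [0.952, -0.307, -0.0], [-0.001, -0.001, -1.0]]
contact_force: [0.4, -0.1, -0.2]
grip_width: 0.854
```

```bash
python3 -c "
from h import *
s=status.observe(); print(s['t'],s['eef_pos'],s['contact_force'],s['moment'])
im=snapshot('scene'); cv2.imwrite('pics/s6.png',cv2.resize(im[110:170,200:270],None,fx=9,fy=9,interpolation=cv2.INTER_NEAREST)[...,::-1])
"
```

```text
7.05 [0.5057 0.1302 0.2201] [ 0.3598 -0.1348 -0.1698] [-0.0204  0.0206 -0.0183]
```

View pics/s6.png

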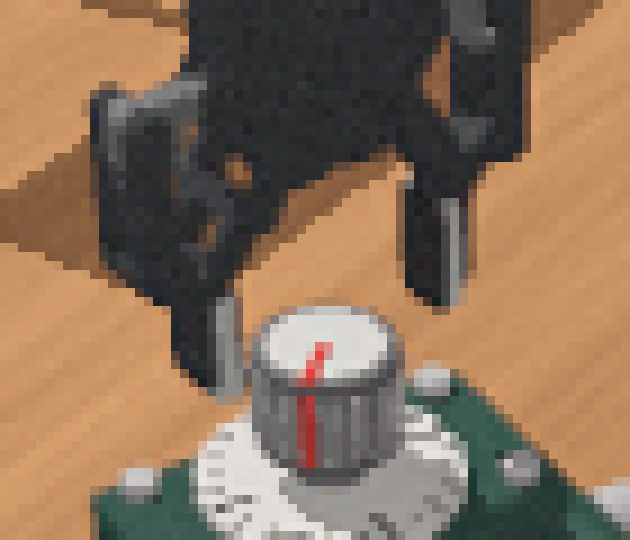

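servo_tool(
  deltas=[
    [0,0,0,0,0,0.004,0.7],
    [0,0,0,0,0,0.004,0.7],
    [0,0,0,0,0,0.004,0.4],
    [0,0,0,0,0,0,0.4],
    [0,0,0,0,0,0,0.4],
    [0,0,0,0,0,0,0.4],
  ],
)

```text
t: 7.7
eef_pos: [0.5062, 0.1305, 0.2089]
eef_rot: [[0.307, 0.952, 0.0], [0.952, -0.307, 0.0], [0.0, 0.0, -1.0]]
contact_force: [0.0, 0.3, -0.3]
grip_width: 0.698
```

```bash
python3 -c "
from h import *
s=status.observe(); print(s['t'],s['eef_pos'],s['contact_force'],s['moment'])
im=snapshot('scene'); cv2.imwrite('pics/s7.png',cv2.resize(im[110:170,200:270],None,fx=9,fy=9,interpolation=cv2.INTER_NEAREST)[...,::-1])
"
```

```text
7.7 [0.5062 0.1305 0.2089] [ 0.0007  0.257  -0.2804] [ 0.0496 -0.0165 -0.0179]
```

View pics/s7.png

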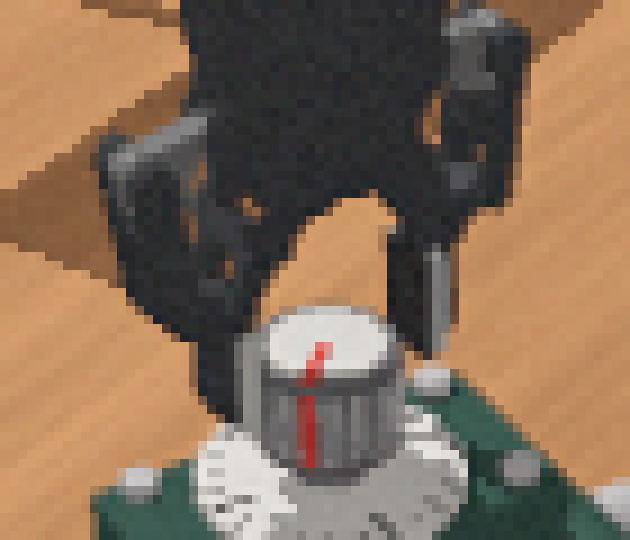

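```bash
python3 -c "
from h import *
im=snapshot('scene'); 
o=cv2.resize(im[130:165,215:260],None,fx=16,fy=16,interpolation=cv2.INTER_NEAREST); cv2.imwrite('pics/s8.png',o[...,::-1])
C=np.array([.5062,.1305]);x=np.array([.307,.952]);y=np.array([.952,-.307])
for nm,uv in(('L',(226.2,156.7)),('R',(248.1,148.9))):
  for z in (.2,.21,.22,.23,.24,.25):
    P=ray('scene',uv,z)[:2]-C; print(nm,z,'tool x,y',P@x,P@y)
"
```

```text
L 0.2 tool x,y -0.00989045868167289 -0.03429602106693146
L 0.21 tool x,y -0.01749541848128228 -0.022457715871543063
L 0.22 tool x,y -0.025100378280891563 -0.010619410676154696
L 0.23 tool x,y -0.032705338080500954 0.0012188945192337047
L 0.24 tool x,y -0.04031029788011035 0.013057199714622107
L 0.25 tool x,y -0.04791525767971963 0.024895504910010472
R 0.2 tool x,y 0.06194258834348882 -0.027371711076868834
R 0.21 tool x,y 0.05323013318186247 -0.015640162332956963
R 0.22 tool x,y 0.044517678020236186 -0.003908613589045231
R 0.23 tool x,y 0.0358052228586098 0.007822935154866534
R 0.24 tool x,y 0.027092767696983485 0.01955448389877816
R 0.25 tool x,y 0.018380312535357095 0.03128603264268992
```

View pics/s8.png

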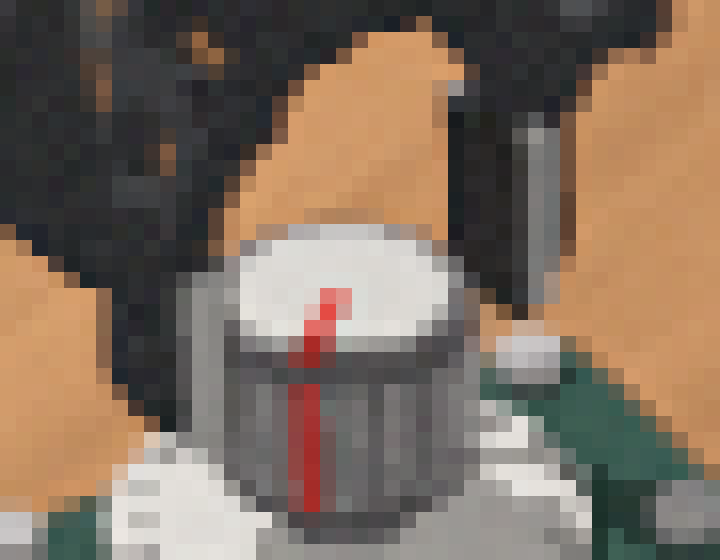

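servo_tool(
  deltas=[
    [0,0,0,0,0,0.004,0.4],
    [0,0,0,0,0,0.004,0.4],
    [0,0,0,0,0,0.004,0.4],
    [0,0,0,0,0,0.002,0.4],
    [0,0,0,0,0,0,0.4],
  ],
)

```text
t: 8.3
eef_pos: [0.5058, 0.1303, 0.1943]
eef_rot: [[0.307, 0.952, -0.001], [0.952, -0.307, -0.0], [-0.0, -0.001, -1.0]]
contact_force: [-0.8, 1.2, 0.8]
grip_width: 0.703
```

```bash
python3 -c "
from h import *
s=status.observe(); print(s['t'],s['eef_pos'],s['contact_force'],s['moment'])
im=snapshot('scene'); 
o=cv2.resize(im[130:165,215:260],None,fx=16,fy=16,interpolation=cv2.INTER_NEAREST); cv2.imwrite('pics/s9.png',o[...,::-1])
"
```

```text
8.3 [0.5058 0.1303 0.1943] [-0.8413  1.1507  0.7888] [-0.0105 -0.0001 -0.014 ]
```

View pics/s9.png

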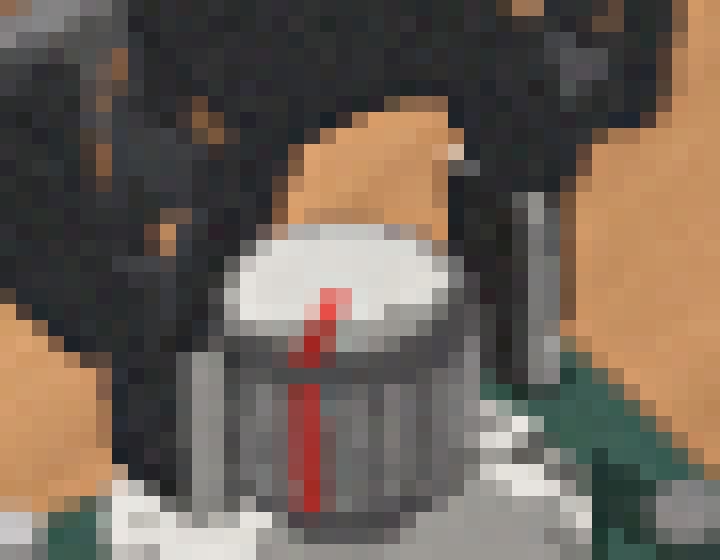

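servo_tool(
  deltas=[
    [0,0,0,0,0,0,0],
    [0,0,0,0,0,0,-1],
    [0,0,0,0,0,0,-1],
    [0,0,0,0,0,0,-1],
    [0,0,0,0,0,0,-1],
    [0,0,0,0,0,0,-1],
  ],
  grip_force=40,
)

```text
t: 8.95
eef_pos: [0.5057, 0.1288, 0.1952]
eef_rot: [[0.308, 0.951, -0.001], [0.951, -0.308, -0.003], [-0.004, -0.0, -1.0]]
contact_force: [-2.5, -5.1, 4.0]
grip_width: 0.527
```

```bash
python3 -c "
from h import *
s=status.observe(); print(s)
im=snapshot('scene'); 
o=cv2.resize(im[130:165,215:260],None,fx=16,fy=16,interpolation=cv2.INTER_NEAREST); cv2.imwrite('pics/s10.png',o[...,::-1])
"
```

```text
{'t': 8.95, 'qpos': array([ 0.3921,  0.3738, -0.9044,  1.8797,  0.3396,  1.0524,  0.6067]), 'joint_vel': array([ 0.0019, -0.0014, -0.0003,  0.    ,  0.0005,  0.0004,  0.0018]), 'tau': array([ -1.6111, -32.2003,  -7.7277, -21.5453,  -0.3513,  -1.3195,
        -0.0784]), 'eef_pos': array([0.5057, 0.1288, 0.1952]), 'eef_rot': array([[ 0.3078,  0.9515, -0.0012],
       [ 0.9515, -0.3078, -0.0034],
       [-0.0036, -0.0001, -1.    ]]), 'contact_force': array([-2.4896, -5.1496,  4.008 ]), 'moment': array([-0.8147,  0.6154,  0.0687]), 'grip_width': 0.5273943026735856}
```

View pics/s10.png

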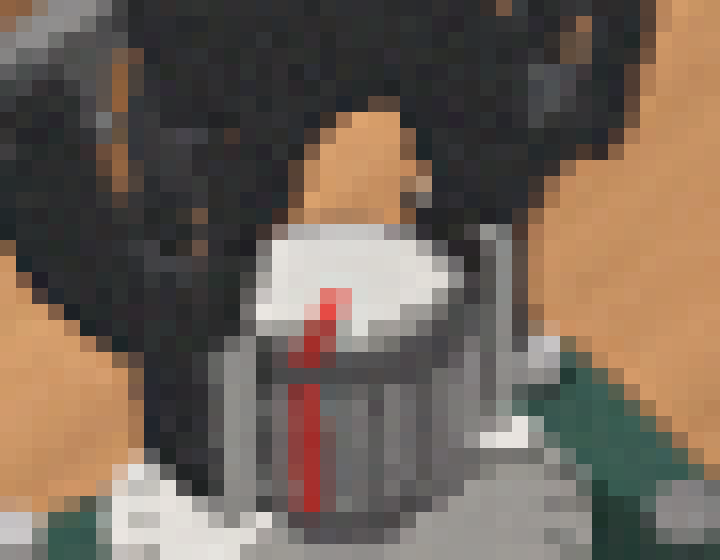

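servo_tool(
  deltas=[
    [0,0,0,-0.0015,0,0,-1],
    [0,0,2,0,0,0,-1],
    [0,0,3,0,0,2e-05,-1],
    [0,0,3,0,0,2e-05,-1],
    [0,0,3,0,0,2e-05,-1],
    [0,0,3,0,0,2e-05,-1],
    [0,0,3,0,0,2e-05,-1],
    [0,0,0,0,0,0,-1],
  ],
)

```text
t: 9.8
eef_pos: [0.5059, 0.1293, 0.1951]
eef_rot: [[0.572, 0.82, 0.001], [0.82, -0.572, 0.0], [0.001, 0.001, -1.0]]
contact_force: [-0.3, -0.1, 2.9]
grip_width: 0.532
```

```bash
python3 -c "
from h import *
s=status.observe(); print({k:s[k] for k in ('t','qpos','eef_pos','contact_force','moment','grip_width')}, np.degrees(np.arctan2(s['eef_rot'][1,0],s['eef_rot'][0,0])))
im=snapshot('scene'); 
o=cv2.resize(im[130:165,215:260],None,fx=16,fy=16,interpolation=cv2.INTER_NEAREST); cv2.imwrite('pics/s11.png',o[...,::-1])
"
```

```text
{'t': 9.8, 'qpos': array([ 0.3469,  0.3526, -0.8384,  1.8833,  0.3033,  1.0368,  0.3444]), 'eef_pos': array([0.5059, 0.1293, 0.1951]), 'contact_force': array([-0.2718, -0.058 ,  2.9496]), 'moment': array([-0.2332,  0.1898, -0.1172]), 'grip_width': 0.5317580962565683} 55.1184422280062
```

View pics/s11.png

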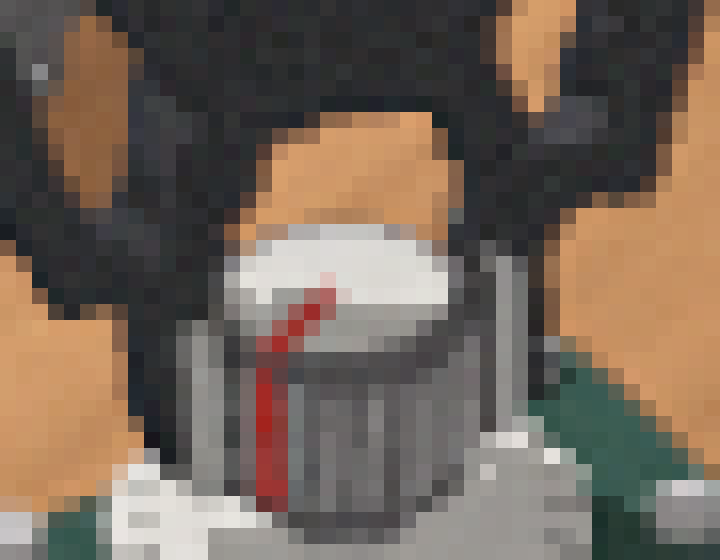

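servo_tool(
  deltas=[
    [0,0,3,0,0,2e-05,-1],
    [0,0,4,0,0,2e-05,-1],
    [0,0,4,0,0,2e-05,-1],
    [0,0,4,0,0,2e-05,-1],
    [0,0,4,0,0,2e-05,-1],
    [0,0,4,0,0,2e-05,-1],
    [0,0,4,0,0,2e-05,-1],
    [0,0,4,0,0,2e-05,-1],
    [0,0,4,0,0,2e-05,-1],
    [0,0,4,0,0,2e-05,-1],
    [0,0,4,0,0,2e-05,-1],
    [0,0,4,0,0,2e-05,-1],
    [0,0,4,0,0,2e-05,-1],
    [0,0,4,0,0,2e-05,-1],
    [0,0,4,0,0,2e-05,-1],
    [0,0,4,0,0,2e-05,-1],
    [0,0,4,0,0,2e-05,-1],
    [0,0,0,0,0,0,-1],
    [0,0,0,0,0,0,-1],
  ],
)

```text
t: 11.75
eef_pos: [0.5077, 0.1301, 0.1948]
eef_rot: [[0.979, -0.205, 0.004], [-0.205, -0.979, 0.003], [0.004, -0.004, -1.0]]
contact_force: [5.2, 1.2, -1.0]
grip_width: 0.525
```

```bash
cat > st.py <<'E'
from h import *
s=status.observe(); print({k:s[k] for k in ('t','qpos','eef_pos','contact_force','moment','grip_width')}, "tau7",s['tau'][6],"az",np.degrees(np.arctan2(s['eef_rot'][1,0],s['eef_rot'][0,0])))
E
python3 st.py; python3 -c "
from h import *
im=snapshot('scene'); 
o=cv2.resize(im[130:165,215:260],None,fx=16,fy=16,interpolation=cv2.INTER_NEAREST); cv2.imwrite('pics/s12.png',o[...,::-1])
"
```

```text
{'t': 11.75, 'qpos': array([ 0.1652,  0.2996, -0.5997,  1.8911,  0.1976,  1.0045, -0.7262]), 'eef_pos': array([0.5077, 0.1301, 0.1948]), 'contact_force': array([ 5.1599,  1.2191, -0.9519]), 'moment': array([ 0.3653, -0.5755, -0.0665]), 'grip_width': 0.5254106408891178} tau7 0.08745496859773993 az -11.84386401106226
```

View pics/s12.png

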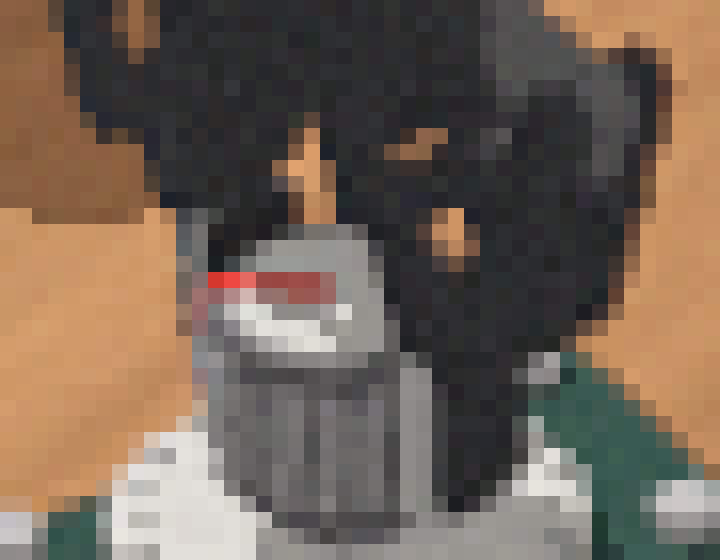

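servo_tool(
  deltas=[
    [0,0,0,0.0015,0,0,-1],
    [0,0,2,0,0,0,-1],
    [0,0,3,0,0,2e-05,-1],
    [0,0,3,0,0,2e-05,-1],
    [0,0,3,0,0,2e-05,-1],
    [0,0,3,0,0,2e-05,-1],
    [0,0,3,0,0,2e-05,-1],
    [0,0,3,0,0,2e-05,-1],
    [0,0,3,0,0,2e-05,-1],
    [0,0,3,0,0,2e-05,-1],
    [0,0,3,0,0,2e-05,-1],
    [0,0,3,0,0,2e-05,-1],
    [0,0,3,0,0,2e-05,-1],
    [0,0,0,0,0,0,-1],
    [0,0,0,0,0,0,-1],
  ],
)

```text
t: 13.3
eef_pos: [0.5086, 0.1295, 0.1946]
eef_rot: [[0.685, -0.729, 0.003], [-0.729, -0.685, 0.002], [0.001, -0.004, -1.0]]
contact_force: [5.2, 3.0, -0.5]
grip_width: 0.529
```

```bash
python3 st.py; python3 -c "
from h import *
im=snapshot('scene'); 
o=cv2.resize(im[130:165,215:260],None,fx=16,fy=16,interpolation=cv2.INTER_NEAREST); cv2.imwrite('pics/s13.png',o[...,::-1])
"
```

```text
{'t': 13.3, 'qpos': array([ 0.0755,  0.2837, -0.4868,  1.8936,  0.1558,  0.9975, -1.296 ]), 'eef_pos': array([0.5086, 0.1295, 0.1946]), 'contact_force': array([ 5.184 ,  2.9659, -0.5182]), 'moment': array([ 0.6052, -0.7817, -0.1118]), 'grip_width': 0.5293722211996532} tau7 0.09251372655853629 az -46.79879835334172
```

View pics/s13.png

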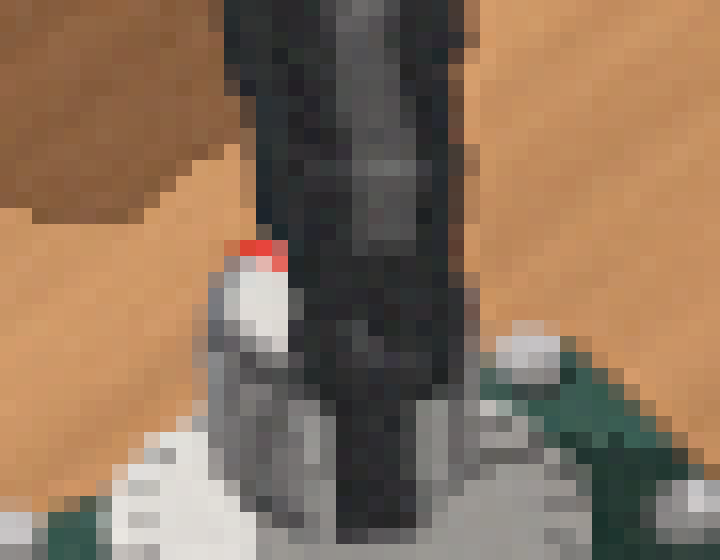

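servo_tool(
  deltas=[
    [0,0,2,0,0,1e-05,-1],
    [0,0,2,0,0,1e-05,-1],
    [0,0,2,0,0,1e-05,-1],
    [0,0,2,0,0,1e-05,-1],
    [0,0,0,0,0,0,-1],
    [0,0,0,0,0,0,-1],
  ],
)

```text
t: 13.95
eef_pos: [0.5088, 0.1294, 0.1946]
eef_rot: [[0.576, -0.817, 0.004], [-0.817, -0.576, 0.002], [0.001, -0.004, -1.0]]
contact_force: [5.3, 2.1, -0.8]
grip_width: 0.532
```

```bash
python3 st.py
```

```text
{'t': 13.95, 'qpos': array([ 0.0556,  0.2803, -0.4621,  1.8946,  0.1471,  0.9956, -1.4272]), 'eef_pos': array([0.5088, 0.1294, 0.1946]), 'contact_force': array([ 5.2853,  2.0566, -0.7768]), 'moment': array([ 0.5512, -0.9201, -0.0727]), 'grip_width': 0.5317514909021224} tau7 0.0973562803119421 az -54.8070283859408
```

servo_tool(
  deltas=[
    [0,0,2,0,0,1e-05,-1],
    [0,0,2,0,0,1e-05,-1],
    [0,0,0,0,0,0,-1],
    [0,0,0,0,0,0,-1],
  ],
)

```text
t: 14.35
eef_pos: [0.5089, 0.1293, 0.1945]
eef_rot: [[0.518, -0.855, 0.004], [-0.855, -0.518, 0.002], [0.0, -0.004, -1.0]]
contact_force: [4.6, 1.6, -1.2]
grip_width: 0.529
```

```bash
python3 st.py
```

```text
{'t': 14.35, 'qpos': array([ 0.0457,  0.2787, -0.4497,  1.8951,  0.1429,  0.9947, -1.4929]), 'eef_pos': array([0.5089, 0.1293, 0.1945]), 'contact_force': array([ 4.5955,  1.6251, -1.2363]), 'moment': array([ 0.5311, -0.9146, -0.0909]), 'grip_width': 0.5285194630850754} tau7 0.09761201916262507 az -58.808022045165984
```

servo_tool(
  deltas=[
    [0,0,2,0,0,1e-05,-1],
    [0,0,1,0,0,1e-05,-1],
    [0,0,0,0,0,0,-1],
    [0,0,0,0,0,0,-1],
  ],
)

```text
t: 14.75
eef_pos: [0.5089, 0.1292, 0.1945]
eef_rot: [[0.472, -0.881, 0.004], [-0.881, -0.472, 0.002], [0.0, -0.004, -1.0]]
contact_force: [6.5, 1.0, -0.2]
grip_width: 0.531
```

```bash
python3 st.py
```

```text
{'t': 14.75, 'qpos': array([ 0.0384,  0.2775, -0.4406,  1.8955,  0.1398,  0.9941, -1.5423]), 'eef_pos': array([0.5089, 0.1292, 0.1945]), 'contact_force': array([ 6.493,  0.999, -0.217]), 'moment': array([ 0.5038, -0.9433, -0.0882]), 'grip_width': 0.5312132119477295} tau7 0.09763765381649137 az -61.81413133931254
```

servo_tool(
  deltas=[
    [0,0,2,0,0,1e-05,-1],
    [0,0,0,0,0,0,-1],
    [0,0,0,0,0,0,-1],
  ],
)

```text
t: 15.05
eef_pos: [0.509, 0.1291, 0.1945]
eef_rot: [[0.441, -0.897, 0.004], [-0.897, -0.441, 0.002], [0.0, -0.004, -1.0]]
contact_force: [5.9, 1.7, -0.9]
grip_width: 0.527
```

```bash
python3 st.py
```

```text
{'t': 15.05, 'qpos': array([ 0.0335,  0.2768, -0.4344,  1.8958,  0.1377,  0.9937, -1.5752]), 'eef_pos': array([0.509 , 0.1291, 0.1945]), 'contact_force': array([ 5.9183,  1.7108, -0.8549]), 'moment': array([ 0.4573, -1.0351, -0.1318]), 'grip_width': 0.5271573500045478} tau7 0.09813242359086871 az -63.81751558644595
```

servo_tool(
  deltas=[
    [0,0,2,0,0,1e-05,-1],
    [0,0,0,0,0,0,-1],
    [0,0,0,0,0,0,-1],
  ],
)

```text
t: 15.35
eef_pos: [0.5087, 0.1289, 0.1945]
eef_rot: [[0.413, -0.911, 0.004], [-0.911, -0.413, 0.0], [0.001, -0.004, -1.0]]
contact_force: [5.5, 0.5, 0.9]
grip_width: 0.528
```

```bash
python3 st.py
```

```text
{'t': 15.35, 'qpos': array([ 0.0283,  0.2759, -0.4288,  1.8963,  0.1369,  0.994 , -1.6062]), 'eef_pos': array([0.5087, 0.1289, 0.1945]), 'contact_force': array([5.5185, 0.5486, 0.9008]), 'moment': array([ 0.2684, -0.9062,  0.6678]), 'grip_width': 0.528392908482017} tau7 -0.6555003114044666 az -65.63550621964322
```

servo_tool(
  deltas=[
    [0,0,2,0,0,1e-05,-1],
    [0,0,0,0,0,0,-1],
    [0,0,0,0,0,0,-1],
  ],
)

```text
t: 15.65
eef_pos: [0.5079, 0.1285, 0.1945]
eef_rot: [[0.379, -0.925, 0.002], [-0.925, -0.379, -0.0], [0.001, -0.002, -1.0]]
contact_force: [3.9, 0.4, 3.5]
grip_width: 0.528
```

```bash
python3 st.py
```

```text
{'t': 15.65, 'qpos': array([ 0.0235,  0.2746, -0.4224,  1.8971,  0.1343,  0.9954, -1.6403]), 'eef_pos': array([0.5079, 0.1285, 0.1945]), 'contact_force': array([3.915 , 0.3761, 3.4869]), 'moment': array([-0.1181, -0.6543,  0.79  ]), 'grip_width': 0.5280872371635966} tau7 -0.7373836264014244 az -67.73960710336237
```

servo_tool(
  deltas=[
    [0,0,-1,0,0,0,-1],
    [0,0,0,0,0,0,-1],
    [0,0,0,0,0,0,-1],
  ],
)

```text
t: 15.95
eef_pos: [0.5079, 0.1285, 0.1945]
eef_rot: [[0.392, -0.92, 0.002], [-0.92, -0.392, 0.0], [0.0, -0.002, -1.0]]
contact_force: [5.7, 0.1, 4.5]
grip_width: 0.531
```

```bash
python3 st.py
```

```text
{'t': 15.95, 'qpos': array([ 0.026 ,  0.275 , -0.425 ,  1.8969,  0.1342,  0.9955, -1.626 ]), 'eef_pos': array([0.5079, 0.1285, 0.1945]), 'contact_force': array([5.7302, 0.0601, 4.509 ]), 'moment': array([-0.1222, -0.9197,  0.1205]), 'grip_width': 0.5305794616352641} tau7 -0.08270670427009463 az -66.92500964777598
```

servo_tool(
  deltas=[
    [0,0,-1,0,0,0,-1],
    [0,0,0,0,0,0,-1],
    [0,0,0,0,0,0,-1],
  ],
)

```text
t: 16.25
eef_pos: [0.5079, 0.1285, 0.1945]
eef_rot: [[0.409, -0.913, 0.002], [-0.913, -0.409, 0.0], [0.001, -0.002, -1.0]]
contact_force: [5.3, -0.4, 4.8]
grip_width: 0.528
```

```bash
python3 st.py
```

```text
{'t': 16.25, 'qpos': array([ 0.0284,  0.2754, -0.4281,  1.8968,  0.1355,  0.9957, -1.609 ]), 'eef_pos': array([0.5079, 0.1285, 0.1945]), 'contact_force': array([ 5.3113, -0.4073,  4.8072]), 'moment': array([-0.2247, -0.9377,  0.1051]), 'grip_width': 0.5282407076626381} tau7 -0.07238503312692046 az -65.8766173634013
```

servo_tool(
  deltas=[
    [0,0,-1,0,0,0,-1],
    [0,0,0,0,0,0,-1],
    [0,0,0,0,0,0,-1],
  ],
)

```text
t: 16.55
eef_pos: [0.5079, 0.1286, 0.1945]
eef_rot: [[0.425, -0.905, 0.002], [-0.905, -0.425, 0.0], [0.001, -0.002, -1.0]]
contact_force: [4.4, -0.4, 4.9]
grip_width: 0.526
```

```bash
python3 st.py
```

```text
{'t': 16.55, 'qpos': array([ 0.0308,  0.2758, -0.4311,  1.8967,  0.1365,  0.9959, -1.5925]), 'eef_pos': array([0.5079, 0.1286, 0.1945]), 'contact_force': array([ 4.445 , -0.3888,  4.8927]), 'moment': array([-0.1137, -0.9683,  0.1063]), 'grip_width': 0.5257297979457377} tau7 -0.0809264020062983 az -64.87723738964968
```

servo_tool(
  deltas=[
    [0,0,-3,0,0,-2e-05,-1],
    [0,0,-4,0,0,-2e-05,-1],
    [0,0,-4,0,0,-2e-05,-1],
    [0,0,-4,0,0,-2e-05,-1],
    [0,0,-4,0,0,-2e-05,-1],
    [0,0,-4,0,0,-2e-05,-1],
    [0,0,-4,0,0,-2e-05,-1],
    [0,0,-4,0,0,-2e-05,-1],
    [0,0,-4,0,0,-2e-05,-1],
    [0,0,-4,0,0,-2e-05,-1],
    [0,0,-4,0,0,-2e-05,-1],
    [0,0,-4,0,0,-2e-05,-1],
    [0,0,-4,0,0,-2e-05,-1],
    [0,0,-4,0,0,-2e-05,-1],
    [0,0,-4,0,0,-2e-05,-1],
    [0,0,-4,0,0,-2e-05,-1],
    [0,0,-3,0,0,-2e-05,-1],
    [0,0,0,0,0,0,-1],
    [0,0,0,0,0,0,-1],
  ],
)

```text
t: 18.45
eef_pos: [0.5073, 0.1289, 0.1949]
eef_rot: [[1.0, 0.02, 0.001], [0.02, -1.0, 0.0], [0.001, -0.0, -1.0]]
contact_force: [2.5, 0.4, 6.8]
grip_width: 0.524
```

```bash
python3 st.py
```

```text
{'t': 18.45, 'qpos': array([ 0.1986,  0.3085, -0.6414,  1.8878,  0.2158,  1.0136, -0.5148]), 'eef_pos': array([0.5073, 0.1289, 0.1949]), 'contact_force': array([2.4811, 0.3531, 6.7675]), 'moment': array([-0.1123, -0.7456,  0.0867]), 'grip_width': 0.5241895068009356} tau7 -0.09081069147214293 az 1.1600735017829633
```

servo_tool(
  deltas=[
    [0,0,-3,0,0,-5e-05,-1],
    [0,0,-4,0,0,-5e-05,-1],
    [0,0,-4,0,0,-5e-05,-1],
    [0,0,-4,0,0,-5e-05,-1],
    [0,0,-4,0,0,-5e-05,-1],
    [0,0,-2.3,0,0,-5e-05,-1],
    [0,0,0,0,0,0,-1],
    [0,0,0,0,0,0,-1],
    [0,0,0,0,0,0,-1],
  ],
)

```text
t: 19.35
eef_pos: [0.5071, 0.1289, 0.195]
eef_rot: [[0.924, 0.382, 0.0], [0.382, -0.924, 0.0], [0.0, 0.0, -1.0]]
contact_force: [2.4, 0.2, 5.6]
grip_width: 0.527
```

```bash
python3 st.py;  python3 -c "
from h import *
im=snapshot('scene'); cv2.imwrite('pics/s14r.png',im[...,::-1])
o=cv2.resize(im[130:165,215:260],None,fx=16,fy=16,interpolation=cv2.INTER_NEAREST); cv2.imwrite('pics/s14.png',o[...,::-1])
"
```

```text
{'t': 19.35, 'qpos': array([ 0.2554,  0.3237, -0.715 ,  1.8849,  0.247 ,  1.0221, -0.172 ]), 'eef_pos': array([0.5071, 0.1289, 0.195 ]), 'contact_force': array([2.3644, 0.2421, 5.6398]), 'moment': array([ 0.0014, -0.7078,  0.0775]), 'grip_width': 0.5271028889714723} tau7 -0.09342067642137408 az 22.462880665288132
```

View pics/s14.png

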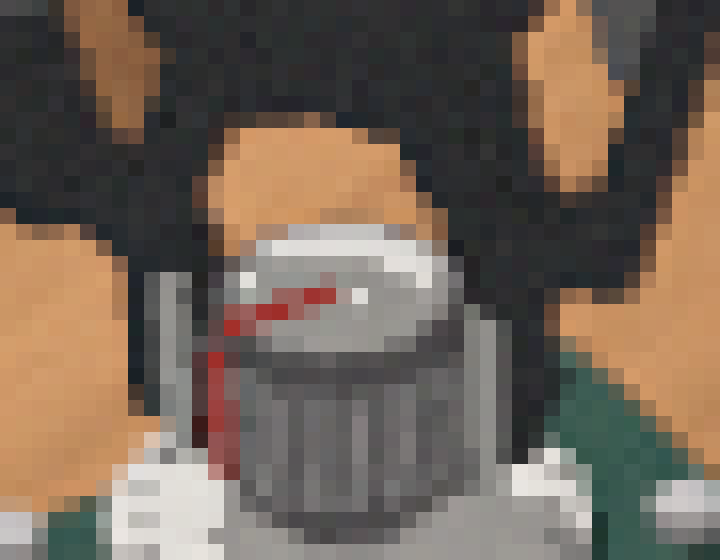

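```bash
python3 -c "
from h import *
im=cv2.cvtColor(cv2.imread('pics/s14r.png'),cv2.COLOR_BGR2RGB)
w=(im[...,0].astype(int)-im[...,1:].max(2)); y0,y1,x0,x1=146,152,228,238
W=w[y0:y1,x0:x1]; print(W)
ys,xs=np.mgrid[y0:y1,x0:x1]; m=W>25
P=np.array([ray('scene',(x,y),.2455)[:2] for x,y in zip(xs[m],ys[m])]); ww=W[m]
c=np.average(P,axis=0,weights=ww); C=np.cov(P.T,aweights=ww); e,v=np.linalg.eigh(C); d=v[:,1]
print(c,np.degrees(np.arctan2(d[1],d[0])),e**.5)
A=np.array([.508,.129]); q=c-A; print('centroid az',np.degrees(np.arctan2(q[1],q[0])))
for az in (-104,-109,-114,-119,-124):
  a=np.radians(az); k=np.array([np.cos(a),np.sin(a)])
  print(az,[proj('scene',np.r_[A+.022*k*f,.2455]) for f in (0,.5,1)],proj('scene',np.r_[A+.023*k,.215]))
"
```

```text
[[ -1  10   4   0   3   1   3   3   2   5]
 [  0   2   2   1  -1  -2   0  22  -1   2]
 [ -1  -1  -4   1  51  57 107  95  17   2]
 [  9  57  59 108 112  56  30   3   2   2]
 [ 23 115  57  29   3   3   2  -1   3   4]
 [ 25  10   1   4   1   1   4   4   3   4]]
[0.5016 0.1192] 65.43607981732362 [0.002  0.0062]
centroid az -123.08456332453812
-104 [array([235.8832, 147.9278]), array([232.7111, 149.4757]), array([229.5052, 151.0401])] [229.6887 160.4759]
-109 [array([235.8832, 147.9278]), array([232.4965, 149.3177]), array([229.0773, 150.7209])] [229.2491 160.1376]
-114 [array([235.8832, 147.9278]), array([232.3079, 149.1492]), array([228.7025, 150.3809])] [228.8641 159.7775]
-119 [array([235.8832, 147.9278]), array([232.1469, 148.9716]), array([228.3837, 150.023 ])] [228.5365 159.3983]
-124 [array([235.8832, 147.9278]), array([232.0146, 148.7863]), array([228.1231, 149.6499])] [228.2687 159.003 ]
```

```bash
python3 -c "
from h import *
a=snapshot('scene'); b=cv2.imread('pics/scene0.png')[...,::-1]
for n,(y0,y1,x0,x1) in dict(block=(208,240,168,200),stand=(240,276,174,210),jar_hammer=(165,195,278,365)).items(): print(n,np.abs(a[y0:y1,x0:x1].astype(int)-b[y0:y1,x0:x1]).mean())
cv2.imwrite('pics/end.png',a[...,::-1])
s=status.observe(); print(s['t'],s['grip_width'],s['contact_force'])
r.hand_in()
"
```

```text
block 17.818359375
stand 25.628086419753085
jar_hammer 4.3369093231162195
19.45 0.5303025100470257 [2.317  0.7673 5.1235]
the job is handed in; nothing more can be done
```

View pics/end.png

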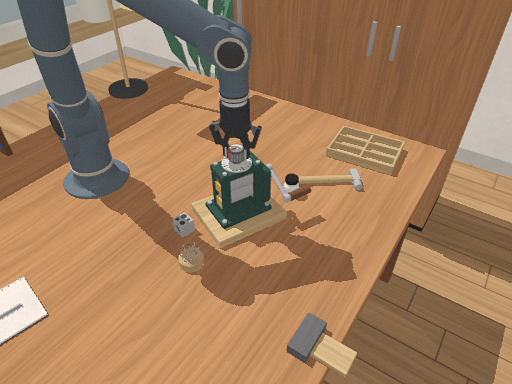

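The cap is set a quarter turn up from bottomed, and the gripper is still holding it with a 40 N grip. I handed the job in at 19.5 s.

- **Bottoming:** I turned the cap clockwise about 137°, until the torque jumped from about 0.1 to 0.7–0.8 N m. This was within 1° of where the first picture put the stop. The pads slipped about 2° on the cap at the stop, so I took zero from where the torque let go, which is good to about 0.5°.
- **Quarter turn:** I then backed off 90° from that point. In the last close-up the red line points to -114.6°, against a target of -114.4°, the mill's -y side as seen on the dial.
- **Bystanders:** In the final picture the hammer, jar, bur stand and dapping block are where they started. My picture comparison did show differences at the block (17.8 grey levels on average) and stand (25.6). I judged these to be the arm's moving shadow, since both sit at the same pixels. The jar and hammer area differed by only 4.3.
- **Forces:** The readings I took stayed under 10 N, with about 5 N up and 2 N sideways at the end. I did not log forces continuously.

**Unexplained readings:**
- **Fingertip height:** The fingertips looked 20–30 mm higher in the pictures than the given tool geometry implies. I set the grip height from the pictures instead.
- **Drag sign:** The small resting drag torque had the opposite sign to what I expected, probably from settling.

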